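# Hang the sowing frame on the board's two sprung pins

## Robot

A 6-joint arm with a two-finger parallel gripper is mounted at the origin on a cart in front of the work surface, level with it; the furniture and walls round the work are solid. World frame = base frame: x ahead of the robot, y to its left, z up, the work surface at z = 0. Lengths are in m, angles in rad, forces in N, time in s.
With the tool pointing down it reaches from about 0.35 to 0.975 m from the base axis. Payload 4.9 kg.
Tool frame: the origin (TCP) lies on the front face of the gripper's body, between the roots of the fingers; the fingertips stand ctrl.tip_extent ahead of it and the grasp point (between the pads) lies 54 mm ahead of it (ctrl.tip_extent is the distance from the TCP to the fingertips, in m); z points along the fingers, y is the line along which they close (so a half turn about z gives the same grasp; the last joint's range is limited). The gripper opens to 85 mm and grips with 20 to 120 N. Pads are 22 mm wide; open, the fingers measure 114 mm over their backs; the gripper's body (76 mm by 85 mm) begins 54 mm behind the grasp point. The pads swing forward as they close: fully open they stand 13 mm farther back than shut.
Start: joints at [1.12, 0.053, 1.613, -0, 1.476, -0.119], TCP at [0.204, 0.591, 0.304] pointing down, gripper open.
Joint ranges: [-3.01, 3.01], [-1.01, 2.22], [0.06, 2.58], [-1.02, 4.17], [0.09, 2.62], [-3.14, 3.14]. Speed limits (rad/s): [2.57, 2.57, 3.14, 3.14, 3.14, 3.14].

## Interface

Orientations are given as a rotation vector (axis times angle).
In Python, from station import ctrl gives the robot as it stands.
- The arm moves only by the tool apply_moves, never from a script. Its argument "rows" is one flat list of numbers, 6 for each row, row after row: the shift along the tool's x, y, z normalised to -1 to 1, where 1 is 0.6 m, then the turn, a rotation vector about the tool's x, y, z normalised to -1 to 1, where 1 is 90 degrees. A call has 1 to 20 rows; each row is the pose to reach, as a shift and turn from the pose commanded when the call began, along the tool's axes at that moment; what a row does not reach only later rows make up. A row lasts 1/10 s, in which the tool goes at most 50 mm and 8.59 degrees, less where a joint would pass 70% of its speed; a pose out of reach is approached as far as the arm can. A call with a number of a shift or a turn outside -1 to 1 is refused whole. A call with a gripper value outside its range is refused whole. "grip" is the opening, from 0 (shut) to 1 (fully open), set as the call begins (left out, the last holds). The fingers move at their own pace and stop on an object; "grip_force" is the grip in N (left out, the last holds). Time passes only in rows, so rows that repeat a pose let the fingers close. It gives the time, the measured TCP pose, the force, the opening and the grip force at its end, in the units of the state.
- ctrl.get_obs(): the state, without advancing time (a new reading comes with each control period).
- ctrl.get_image(name): name is "side" or "top" or "wrist"; returns (picture, depth): 384x512x3 uint8, blue, green, red; 384x512 float32, m along the optical axis (not along the pixel's ray), 0 where there is no reading.
- ctrl.camera_model(name): a dict with "mtx" (3x3 intrinsics, pixels), "R" (3x3) and "t" (3): a world point X has camera coordinates R X + t; the wrist camera has in their place "tool_from_camera" (4x4, takes a point from camera to tool coordinates, whose origin is the TCP and whose axes are the flange's). Camera axes: x right, y down, z forward; pixel columns grow to the right and rows downward; lengths in m; the calibration is good to about 2 mm. The wrist camera is an equidistant fisheye: a pixel r from the principal point sees the ray r / f radians off the axis. A picture is of the moment at which its call begins: read the wrist's pose just before it. camera_model takes no time and is no camera call.
- ctrl.finish_job(): hands the job in; it is judged then, once.
The state is a dict: "t": time; "q": joint angles; "dq": joint speeds; "effort": joint torques, N m; "tool_pos": TCP position; "tool_rot": TCP orientation; "contact_force": force on the tool from outside, world axes, zero at the start; "wrist_torque": the same for the moment, N m; "opening": finger opening in m; "grip_force": force on a finger pad.
Only numpy, scipy, OpenCV 4.12 (cv2) and the standard library are available. Lean on these libraries where they do the work, as an engineer would, in place of code of your own. Each camera call takes 0.05 s, during which the arm holds its last target. There are 200 camera calls.

## Task

Pick up the blue sowing frame by its black grip and hang it on the two brass pins of the white sowing board, yellow end over yellow edge, so that both pins come up through its two holes and it lies flat and fully home on the steel slide; then let go. The slide with the pins may be clamped up to 18 mm off the middle of the board, towards either long edge, and the pins are sprung, so feel for the holes gently and never push on the board with more than 40 N; leave the vial, the tin and the magnifier where they are.

Things in the scene. Friction and masses are not known exactly. Their poses are not given: they have to be found in the camera images.
- board: White sowing board fixed on the table, 150 mm (its x) by 210 mm (its y), 10 mm thick; origin at the centre of its underside (table height), z up. A yellow strip runs along its -y edge. On it lies a dark H-shaped steel slide, 8 mm high (top 18 mm over the table), which carries two upright brass pins.
- pins_middle (a point): Point above the board's centre, at the slide's top (18 mm over the table), axes as the board's: the pins' MEAN place, fixed to the board, not to the slide. The pins stand at y = -68 and +68 mm from it, but the slide is clamped firmly where the last user left it: both pins together lie anywhere from -18 to +18 mm along x. This offset is not measured: feel (or see) it.
- pin_height (a point): Point above the board's centre at the height of the pins' tips, 14 mm above the slide. Each pin is 8 mm thick, with a bevelled nose 1.5 mm high, 5 mm wide at the tip. It is sprung: sinks at most 6 mm, from 1.6 N rising 0.4 N per mm, and jumps up into a hole that comes over it; sunk pins still keep a misplaced frame 8 mm above the slide.
- frame_grip (a point): Centre of the black grip of the loose blue metal frame (about 0.25 kg, lying flat at first); z up. The grip is an upright rib in the frame's middle, 14 mm thick (x), 44 mm long (y), from 6 to 46 mm above the underside; this point is 26 mm above the underside. Pinch it across the 14 mm. When the frame is home this point is 44 mm over the table.
- frame_yellow (a point): Middle of the yellow stripe on the upper face of the frame's -y end, 80.5 mm from the grip's centre; this end belongs over the board's yellow edge. The frame is 100 mm (x) by 170 mm (y) and 6 mm thick, with windows. It has a round 10 mm hole at y = -68 mm and a slot (10 mm in x, 15 mm in y) at y = +68 mm from its centre, both at x = 0.
- vial_red: Bystander: glass sample vial with red cap, 27 mm thick, 85 mm tall, standing; origin at the centre of its underside.
- open_tin: Bystander: open white round tin, 56 mm wide, 28 mm high; origin at the centre of its underside.
- lens: Bystander: black round magnifier, 50 mm wide, 20 mm high; origin at the centre of its underside.

How it is judged:
On the way:
1. the frame is lifted off the table (height (world z) of frame_grip above 0.055 m), for 0.2 s.
At the end, for the whole second after the job is handed in: The frame lies at rest and level (within 0.025 rad) on the slide, its grip's centre within 1.5 mm of the 44 mm seated height, both pins through its holes (centre within 22 mm of the board's middle along x, 5 mm along y), its yellow end at the board's yellow edge (z of frame_grip in the frame of board between 0.0415 and 0.0455 m and x of frame_grip in the frame of board between -0.022 and 0.022 m and y of frame_grip in the frame of board between -0.005 and 0.005 m and y of frame_yellow in the frame of board below -0.05 m and angle between frame_grip's own z axis and vertical below 0.025 rad and linear speed of frame below 0.01 m/s); the robot touches nothing.
It fails at once if the board, its slide or its pins are pushed with more than 40 N by the frame (contact force between frame and board above 40 N).
It fails at once if the board, its slide or its pins are pushed with more than 40 N by the robot (contact force between any of the fingers, the arm and board above 40 N).
It fails at once if the vial is moved by more than 20 mm (distance of vial_red from where it was at the start of the episode above 0.02 m).
It fails at once if the tin is moved by more than 20 mm (distance of open_tin from where it was at the start of the episode above 0.02 m).
It fails at once if the magnifier is moved by more than 20 mm (distance of lens from where it was at the start of the episode above 0.02 m).
It also fails if it takes over 54 s, if anything falls off the work surface, if the arm or the gripper's body presses on something with over 40 N, if the wrist force passes 120 N, or if a joint passes its speed limit or range.

## Working session

There is one attempt and no reset: what is moved stays moved. The work goes in short steps, Python scripts to look and compute and a tool call to move; the robot and the scene stay as the last step left them, time stands still between calls to the robot, and variables do not carry over. Pictures are saved under pics/ and viewed, at most 10 in all, crops included, and the job is handed in when it is done.

Besides the shell and the picture viewer there is one more tool, called as a command line: name --argument value ..., lists and objects as JSON in quotes. apply_moves: Moves the arm, as the interface text tells. Its arguments: {"type":"object","properties":{"rows":{"type":"array","items":{"type":"number"}},"grip":{"type":"number"},"grip_force":{"type":"number"}},"required":["rows"]}

```bash
mkdir -p pics; ls
python3 - <<'E'
from station import ctrl
import cv2,numpy as np
print(ctrl.get_obs()); print(ctrl.tip_extent)
for n in ("top","side"):
    im,d=ctrl.get_image(n); cv2.imwrite(f"pics/{n}0.png",im); np.save(f"{n}0.npy",d)
    print(n,ctrl.camera_model(n))
print(ctrl.camera_model("wrist"))
a=cv2.imread("pics/top0.png");b=cv2.imread("pics/side0.png")
E
```

```text
pics
{'t': 0.0, 'q': array([ 1.12001962e+00,  5.33508038e-02,  1.61434917e+00, -2.34382379e-06,
        1.47597722e+00, -1.18966946e-01]), 'dq': array([ 0.00109922, -0.00051062,  0.00095344, -0.0005989 , -0.00092584,
       -0.00073303]), 'effort': array([ 9.17788602e-04, -3.93696356e+01, -3.70175171e+01, -2.69451175e-05,
        7.23664052e-03,  8.48979852e-06]), 'tool_pos': array([0.20336206, 0.59047128, 0.30263366]), 'tool_rot': array([-0.51872087, -3.09787939,  0.00314286]), 'contact_force': array([-0.3395287 ,  0.07740925, -0.532436  ]), 'wrist_torque': array([ 0.02437129, -0.04068444,  0.00383214]), 'grip_force': 0.0, 'opening': 0.08570211230631482}
0.0726
top {'mtx': array([[424.46006728,   0.        , 254.76908115],
       [  0.        , 424.46006728, 189.52710371],
       [  0.        ,   0.        ,   1.        ]]), 'R': array([[ 0.00112547, -0.99996023,  0.00884675],
       [-0.98742312, -0.00250991, -0.15807999],
       [ 0.1580959 , -0.00855757, -0.98738668]]), 't': array([-0.04459759,  0.64492385,  0.88427325])}
side {'mtx': array([[455.79513983,   0.        , 262.75134393],
       [  0.        , 455.79513983, 194.05313093],
       [  0.        ,   0.        ,   1.        ]]), 'R': array([[-0.98261595, -0.18483577, -0.01736772],
       [-0.09263424,  0.56922116, -0.8169493 ],
       [ 0.16088753, -0.80113857, -0.57644791]]), 't': array([0.61703493, 0.13632028, 1.11840337])}
{'mtx': array([[297.31863964,   0.        , 254.49443462],
       [  0.        , 297.31863964, 192.18367552],
       [  0.        ,   0.        ,   1.        ]]), 'tool_from_camera': array([[-3.67378987e-04, -9.61359151e-01, -2.75297016e-01,
         6.98185841e-02],
       [ 9.99999354e-01, -5.70716061e-05, -1.13518281e-03,
         1.08127671e-03],
       [ 1.07560674e-03, -2.75297255e-01,  9.61358551e-01,
        -7.12857545e-02],
       [ 0.00000000e+00,  0.00000000e+00,  0.00000000e+00,
         1.00000000e+00]])}
```

View pics/top0.png

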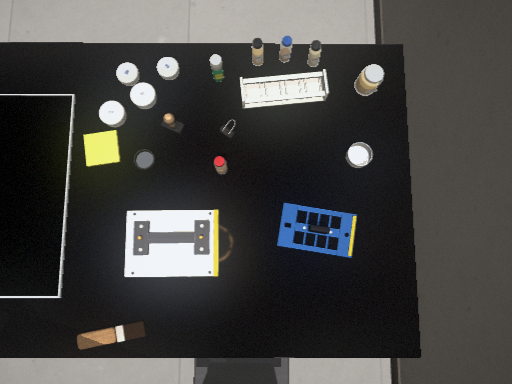

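View pics/side0.png

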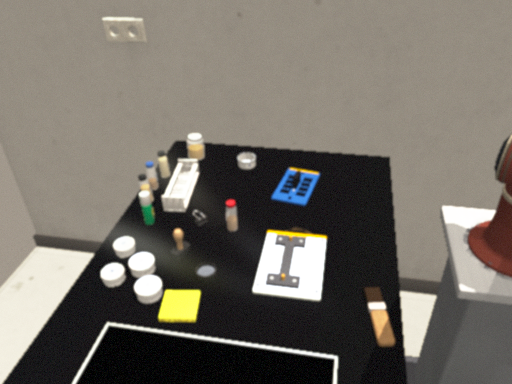

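The top view shows the board centred near (171,243) with its yellow edge at the right, and pins near (139,238) and (202,238). The frame is at (317,230) with yellow at the right, turned slightly. The side view agrees. Next I measure both poses.

```bash
cat > h.py <<'E'
import numpy as np,cv2
from station import ctrl
def plane(name,uv,z):
    m=ctrl.camera_model(name); K,R,t=m["mtx"],m["R"],m["t"]
    uv=np.atleast_2d(uv).astype(float)
    d=np.c_[uv,np.ones(len(uv))]@np.linalg.inv(K).T@R
    c=-R.T@t
    return c+d*((z-c[2])/d[:,2])[:,None]
def big(mask):
    cs,_=cv2.findContours(mask.astype(np.uint8),cv2.RETR_EXTERNAL,cv2.CHAIN_APPROX_NONE)
    return max(cs,key=cv2.contourArea)
def rect(P):
    (c,s,a)=cv2.minAreaRect((P[:,:2]*1000).astype(np.float32)); return np.array(c),s,a
E
python3 - <<'E'
from h import *
im=cv2.imread("pics/top0.png"); hsv=cv2.cvtColor(im,cv2.COLOR_BGR2HSV)
H,S,V=cv2.split(hsv); cols=np.arange(512)[None]; rows=np.arange(384)[:,None]
yel=(H>18)&(H<35)&(S>150)&(V>120)
fr=(cols>265)&(cols<370)&(rows>195)&(rows<265)
blue=(H>95)&(H<125)&(S>120)&(V>70)
c=big((blue|yel)&fr); print("frame",rect(plane("top",c[:,0],0.006)))
y=np.argwhere(yel&fr)[:,::-1]; print("fyel",plane("top",y.mean(0),0.006)*1000)
br=(cols>115)&(cols<225)&(rows>200)&(rows<285)
wh=(S<60)&(V>150)
c=big((wh|yel)&br); print("board",rect(plane("top",c[:,0],0.010)))
y=np.argwhere(yel&br)[:,::-1]; print("byel",plane("top",y.mean(0),0.010)*1000)
cr=cv2.resize(im[195:290,115:225],None,fx=6,fy=6,interpolation=cv2.INTER_CUBIC)
cv2.imwrite("pics/crop.png",cr)
E
```

```text
frame (array([ 560.32067871, -185.12358093]), (170.6688995361328, 100.59202575683594), 80.751953125)
fyel [[ 546.47899011 -265.25472369    6.        ]]
board (array([531.21557617, 144.57064819]), (150.14871215820312, 208.9292755126953), 0.0430893674492836)
byel [[531.46920896  44.91551528  10.        ]]
```

View pics/crop.png

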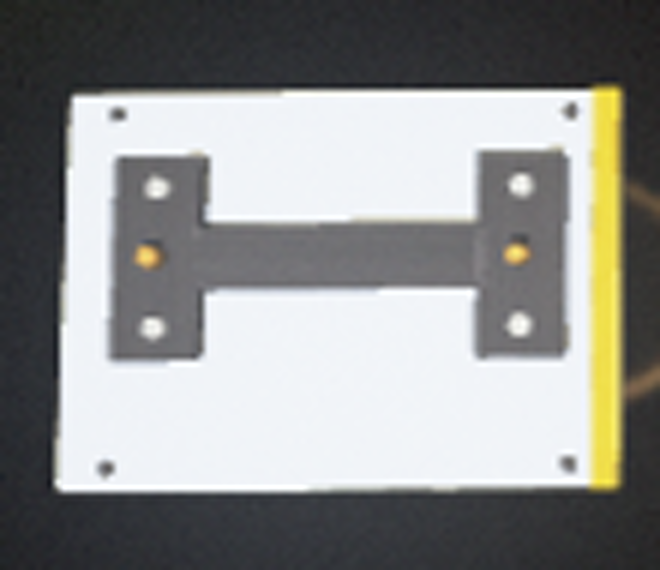

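The crop shows brass pins at crop pixels (148,256) and (517,253), i.e. image (139.7,237.7) and (201.2,237.2), on the H-slide, which sits towards +x of the board's middle. Both rectangles match the given sizes. Frame yaw is about -9.5° and board yaw about 0.

Run:
```python
from h import *
from scipy.spatial.transform import Rotation as Ro
im=cv2.imread("pics/top0.png"); H,S,V=cv2.split(cv2.cvtColor(im,cv2.COLOR_BGR2HSV))
cols=np.arange(512)[None]; rows=np.arange(384)[:,None]
br=(cols>130)&(cols<211)&(rows>215)&(rows<262)
m=(H>8)&(H<28)&(S>110)&(V>90)&br
for lo,hi in((130,170),(170,211)):
    p=np.argwhere(m&(cols>lo)&(cols<hi))[:,::-1]; print(len(p),p.mean(0),plane("top",p.mean(0),0.028)*1000)
c=big(((V<150)&br)); print("slide",rect(plane("top",c[:,0],0.018)))
o=ctrl.get_obs(); R=Ro.from_rotvec(o["tool_rot"]).as_matrix(); print(R.round(4))
for yaw in(-9.5,):
    # tool y along frame x (closing dir), z down
    c,s=np.cos(np.radians(yaw)),np.sin(np.radians(yaw))
    for sg in(1,-1):
        y=sg*np.array([c,s,0]);z=np.array([0,0,-1.]);x=np.cross(y,z)
        Rg=np.c_[x,y,z]; print(sg,np.degrees(Ro.from_matrix(R.T@Rg).as_rotvec()))
# grip top centroid via depth
d=np.load("top0.npy"); print(d[215:245:3,300:335:5])
```

```text
11 [139.36363636 237.09090909] [[541.39553967 211.95237426  28.        ]]
9 [200.66666667 236.88888889] [[542.05076458  76.2900445   28.        ]]
slide (array([542.39581299, 143.35873413]), (75.82987976074219, 168.68304443359375), 0.10862996429204941)
[[-9.454e-01  3.258e-01 -8.000e-04]
 [ 3.258e-01  9.454e-01 -1.600e-03]
 [ 2.000e-04 -1.800e-03 -1.000e+00]]
1 [-9.36088951e-02  6.35619701e-02  8.04849136e+01]
-1 [-6.65142676e-02 -9.79567986e-02 -9.95150323e+01]
[[0.9813204  0.9795942  0.9801692  0.9831435  0.9797343  0.97743636
  0.97648144]
 [0.9811973  0.97904736 0.98158735 0.9785615  0.97765553 0.9788835
  0.97359353]
 [0.97919816 0.9780891  0.9771297  0.9755552  0.9804448  0.9796183
  0.9683287 ]
 [0.9714695  0.97353107 0.97309434 0.9778058  0.97802484 0.97656554
  0.974508  ]
 [0.9702298  0.9687433  0.92650527 0.9331667  0.92938924 0.92962354
  0.976367  ]
 [0.96465766 0.9689156  0.9315685  0.9258983  0.92812735 0.9303946
  0.96831346]
 [0.97205704 0.9678137  0.9761034  0.9689472  0.9639278  0.9412426
  0.96571964]
 [0.9718939  0.97016644 0.96997803 0.9680035  0.9685164  0.97019494
  0.9657077 ]
 [0.9706792  0.9710632  0.97011673 0.96535003 0.9693512  0.9706793
  0.97000754]
 [0.96907234 0.96652186 0.9727144  0.9655963  0.9717911  0.97191
  0.9695679 ]]
```

```bash
cat >> h.py <<'E'
from scipy.spatial.transform import Rotation as Ro
def go(x,y,z,yaw):
    "print shift/turn numbers for TCP at x,y,z (m), frame yaw in deg"
    o=ctrl.get_obs(); R=Ro.from_rotvec(o["tool_rot"]).as_matrix()
    c,s=np.cos(np.radians(yaw)),np.sin(np.radians(yaw))
    Y=np.array([c,s,0]);Z=np.array([0,0,-1.]);X=np.cross(Y,Z)
    sh=R.T@(np.array([x,y,z])-o["tool_pos"]); rv=np.degrees(Ro.from_matrix(R.T@np.c_[X,Y,Z]).as_rotvec())
    print("t",round(o["t"],2),"shift",(sh/0.6).round(4),"turn",(rv/90).round(4))
E
python3 -c "
from h import *
go(.560,-.185,.25,-9.5)"
```

```text
t 0.1 shift [-0.983  -1.0282  0.0897] turn [-1.000e-03  7.000e-04  8.943e-01]
```

apply_moves --rows '[-0.983,-1,0.09,0,0,0.894,-0.983,-1,0.09,0,0,0.894,-0.983,-1,0.09,0,0,0.894,-0.983,-1,0.09,0,0,0.894,-0.983,-1,0.09,0,0,0.894,-0.983,-1,0.09,0,0,0.894,-0.983,-1,0.09,0,0,0.894,-0.983,-1,0.09,0,0,0.894,-0.983,-1,0.09,0,0,0.894,-0.983,-1,0.09,0,0,0.894,-0.983,-1,0.09,0,0,0.894,-0.983,-1,0.09,0,0,0.894,-0.983,-1,0.09,0,0,0.894,-0.983,-1,0.09,0,0,0.894,-0.983,-1,0.09,0,0,0.894,-0.983,-1,0.09,0,0,0.894,-0.983,-1,0.09,0,0,0.894,-0.983,-1,0.09,0,0,0.894,-0.983,-1,0.09,0,0,0.894,-0.983,-1,0.09,0,0,0.894]' --grip 0.6

```text
t: 2.1
tool_pos: [0.5653, -0.1676, 0.2495]
tool_rot: [-2.396, -2.031, 0.0]
contact_force: [0.8, 0.4, 0.3]
opening: 0.0517
grip_force: 0.0
```

```bash
cat >> h.py <<'E'
def wrist_plane(uv,z,o):
    m=ctrl.camera_model("wrist"); K,T=m["mtx"],m["tool_from_camera"]
    uv=np.atleast_2d(uv).astype(float)
    p=(uv-K[:2,2])/K[0,0]; th=np.linalg.norm(p,axis=1)
    d=np.c_[p*(np.sin(th)/np.maximum(th,1e-9))[:,None],np.cos(th)]
    R=Ro.from_rotvec(o["tool_rot"]).as_matrix()
    d=d@(R@T[:3,:3]).T; c=R@T[:3,3]+o["tool_pos"]
    return c+d*((z-c[2])/d[:,2])[:,None]
E
python3 - <<'E'
from h import *
o=ctrl.get_obs(); im,d=ctrl.get_image("wrist"); cv2.imwrite("pics/w1.png",im); print(o["t"],o["tool_pos"],o["contact_force"])
H,S,V=cv2.split(cv2.cvtColor(im,cv2.COLOR_BGR2HSV))
yel=(H>18)&(H<35)&(S>150)&(V>100); blue=(H>95)&(H<125)&(S>120)&(V>60)
c=big(blue|yel); print("frame",rect(wrist_plane(c[:,0],0.006,o)))
y=np.argwhere(yel)[:,::-1]; print(wrist_plane(y.mean(0),.006,o)*1000)
go(.560,-.185,.20,-9.5)
E
```

```text
2.1 [ 0.56532071 -0.16761315  0.24947269] [0.84421869 0.37500546 0.31730474]
frame (array([ 570.03637695, -186.41253662]), (171.30535888671875, 121.57740783691406), 80.80884552001953)
[[504.76816207  43.31229727   6.        ]]
t 2.15 shift [-0.0305 -0.004   0.0829] turn [-0.0003 -0.0002  0.0011]
```

View pics/w1.png

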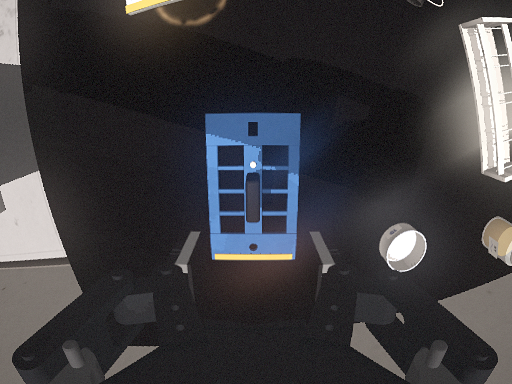

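The wrist view shows the frame square to the tool: slot at (253,129), round hole at (253,246), grip top about (253,198), yellow stripe about (253,257).

Run:
```python
from h import *
o=ctrl.get_obs(); im=cv2.imread("pics/w1.png"); g=im.max(2)
P=[]
for (a,b,c,d) in((243,264,120,138),(243,264,240,252)):
    s=g[c:d,a:b]; q=np.argwhere(s<60)[:,::-1]; p=q.mean(0)+[a,c]; P.append(wrist_plane(p,0.004,o)[0]*1000); print(len(q),p,P[-1])
s=P[0]-P[1]; print("spacing",np.linalg.norm(s[:2]),"yaw",np.degrees(np.arctan2(-s[0],s[1])),"mid",(P[0]+P[1])/2)
print(wrist_plane((253,198),.046,o)*1000)
go(.560,-.185,.20,-9.5)
```

```text
107 [252.48598131 128.19626168] [ 571.41889305 -117.30113632    4.        ]
1 [250. 246.] [ 545.83875813 -251.93994866    4.        ]
spacing 137.04726589390293 yaw -10.75745802729257 mid [ 558.62882559 -184.62054249    4.        ]
[[ 561.65258895 -180.92968837   46.        ]]
t 2.15 shift [-0.0305 -0.004   0.0829] turn [-0.0003 -0.0002  0.0011]
```

apply_moves --rows '[-0.029,-0.005,0.08,0,0,0,-0.029,-0.005,0.15,0,0,0,-0.029,-0.005,0.2,0,0,0,-0.029,-0.005,0.24,0,0,0,-0.029,-0.005,0.265,0,0,0,-0.029,-0.005,0.275,0,0,0,-0.029,-0.005,0.275,0,0,0,-0.029,-0.005,0.275,0,0,0]'

```text
t: 2.95
tool_pos: [0.5609, -0.1853, 0.0865]
tool_rot: [2.395, 2.029, 0.002]
contact_force: [-0.2, -1.0, 0.2]
opening: 0.0511
grip_force: 0.0
```

apply_moves --rows '[0,0,0,0,0,0,0,0,0,0,0,0,0,0,0,0,0,0,0,0,0,0,0,0,0,0,0,0,0,0,0,0,0,0,0,0,0,0,0,0,0,0,0,0,0,0,0,0]' --grip 0 --grip_force 60

```text
t: 3.75
tool_pos: [0.5606, -0.1855, 0.0861]
tool_rot: [2.396, 2.029, 0.001]
contact_force: [-0.1, -0.4, 5.8]
opening: 0.013
grip_force: 60.7
```

apply_moves --rows '[0,0,-0.04,0,0,0,0,0,-0.1,0,0,0,0,0,-0.17,0,0,0,0,0,-0.22,0,0,0,0,0,-0.23,0,0,0,0,0,-0.23,0,0,0]'

```text
t: 4.35
tool_pos: [0.56, -0.1852, 0.2229]
tool_rot: [2.397, 2.03, 0.001]
contact_force: [-0.7, 1.0, -3.2]
opening: 0.0129
grip_force: 59.6
```

Run:
```python
from h import *
o=ctrl.get_obs(); im,d=ctrl.get_image("wrist"); cv2.imwrite("pics/w2.png",im); print(o["t"],o["tool_pos"],o["contact_force"],o["wrist_torque"],o["opening"])
go(.542,.144,.20,0)
```

```text
4.35 [ 0.55997841 -0.18519149  0.22292456] [-0.65538835  1.01354189 -3.20897628] [ 0.00365447  0.02424282 -0.01718606] 0.012853905584241664
t 4.4 shift [ 0.5358 -0.1184  0.0357] turn [-0.0015 -0.0006 -0.1053]
```

View pics/w2.png

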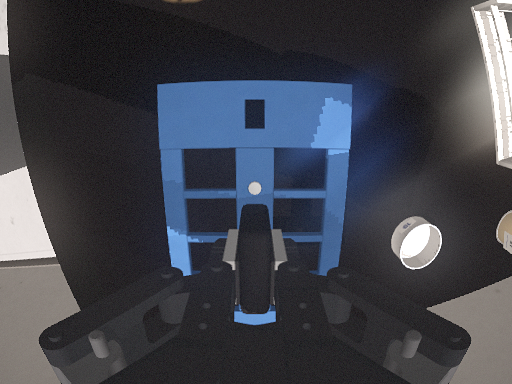

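The frame is held square; the slot is at about (255,114). Measure the frame's offset in the hand.

```bash
cat >> h.py <<'E'
def tool_rays(uv):
    return wrist_plane(uv,1.0,dict(tool_rot=np.zeros(3),tool_pos=np.zeros(3)))
def tool_at(uv,z):
    return wrist_plane(uv,z,dict(tool_rot=np.zeros(3),tool_pos=np.zeros(3)))
E
python3 - <<'E'
from h import *
im=cv2.imread("pics/w2.png"); g=im.max(2)
s=(g[92:137,238:274]<70).astype(np.uint8); 
n,l,st,ce=cv2.connectedComponentsWithStats(s); i=1+np.argmax(st[1:,4]); x,y,w,h,a=st[i]; print(st[i],ce[i])
c=tool_at([[238+x,92+y],[238+x+w,92+y+h]],.080)*1000; print(c,c.mean(0))
# plate far edge corners
e=tool_at([[158,85],[352,85]],.080)*1000; print(e)
E
```

```text
[  8   8  18  28 504] [16.5 21.5]
[[75.64033609 -3.88713864 80.        ]
 [61.37318404  5.17476865 80.        ]] [68.50676007  0.64381501 80.        ]
[[ 85.26713386 -49.54459348  80.        ]
 [ 85.25502956  50.78788081  80.        ]]
```

apply_moves --rows '[0.08,-0.018,0,0,0,-0.105,0.16,-0.035,0,0,0,-0.105,0.24,-0.053,0,0,0,-0.105,0.32,-0.07,0,0,0,-0.105,0.4,-0.09,0,0,0,-0.105,0.48,-0.106,0,0,0,-0.105,0.52,-0.116,0,0,0,-0.105,0.536,-0.118,0.02,0,0,-0.105,0.536,-0.118,0.036,0,0,-0.105,0.536,-0.118,0.036,0,0,-0.105,0.536,-0.118,0.036,0,0,-0.105]'

```text
t: 5.5
tool_pos: [0.5425, 0.1423, 0.1995]
tool_rot: [-2.223, -2.218, 0.004]
contact_force: [0.6, 0.4, -1.8]
opening: 0.0129
grip_force: 59.5
```

Run:
```python
from h import *
o=ctrl.get_obs()
for n in("wrist","top","side"):
    im,d=ctrl.get_image(n); cv2.imwrite(f"pics/{n}3.png",im)
print(o["t"],o["tool_pos"],o["contact_force"]); go(.542,.144,.20,0)
```

```text
5.5 [0.54251781 0.14227853 0.19954747] [ 0.62251719  0.41296363 -1.76882198]
t 5.65 shift [ 0.0022 -0.0025  0.0028] turn [ 0.0005  0.     -0.0013]
```

View pics/wrist3.png

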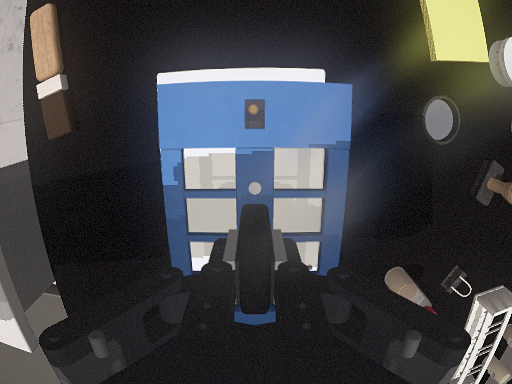

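The +y pin shows through the slot at about (253,109), already nearly under it.

Run:
```python
from h import *
o=ctrl.get_obs(); im=cv2.imread("pics/wrist3.png"); H,S,V=cv2.split(cv2.cvtColor(im,cv2.COLOR_BGR2HSV))
s=(H>5)&(H<28)&(S>90)&(V>70); s[:95]=0;s[135:]=0;s[:,:244]=0;s[:,266:]=0
p=np.argwhere(s)[:,::-1]; print(len(p),p.mean(0),p.min(0),p.max(0))
for z in(.030,.032): print(wrist_plane(p.mean(0),z,o)*1000)
g=im.max(2); print(g[118,240:270], g[125,240:270])
print(tool_at([[245,99],[265,128]],.080).mean(0)*1000)
```

```text
47 [253.14893617 108.65957447] [250 105] [257 112]
[[543.00397642 213.78626186  30.        ]]
[[543.01544054 213.78661174  32.        ]]
[197 199 200 202 166 107  94  95 100  95  98 100  91  94  93  92  93  94
  95  97  95  94  92  90 131 204 199 199 197 195] [200 199 200 200 185 112  95  95  99 101 103 100 102 101 101 105 103 100
  99 103 102  94  93  90 127 203 197 198 198 195]
[68.69150523  0.7876869  80.        ]
```

apply_moves --rows '[0.001,0,0.03,0,0,0,0.001,0,0.07,0,0,0,0.001,0,0.1,0,0,0,0.001,0,0.12,0,0,0,0.001,0,0.126,0,0,0,0.001,0,0.126,0,0,0,0.001,0,0.126,0,0,0,0.001,0,0.126,0,0,0]'

```text
t: 6.45
tool_pos: [0.5439, 0.1444, 0.1271]
tool_rot: [2.221, 2.22, 0.003]
contact_force: [0.6, -0.4, -2.0]
opening: 0.0133
grip_force: 59.5
```

Run:
```python
from h import *
o=ctrl.get_obs()
for n in("wrist","top"):
    im,d=ctrl.get_image(n); cv2.imwrite(f"pics/{n}4.png",im)
print(o["t"],o["tool_pos"],ctrl.get_obs()["tool_pos"],o["contact_force"]); 
im=cv2.imread("pics/wrist4.png"); H,S,V=cv2.split(cv2.cvtColor(im,cv2.COLOR_BGR2HSV))
s=(H>5)&(H<28)&(S>90)&(V>70); s[:90]=0;s[135:]=0;s[:,:244]=0;s[:,266:]=0
p=np.argwhere(s)[:,::-1]; print(len(p),p.mean(0),p.min(0),p.max(0)); print(wrist_plane(p.mean(0),.032,o)*1000)
cv2.imwrite("pics/w4c.png",cv2.resize(im[80:150,220:290],None,fx=7,fy=7,interpolation=cv2.INTER_CUBIC))
```

```text
6.45 [0.54387933 0.14437854 0.12707192] [0.54360352 0.1443923  0.12672914] [ 0.64516962 -0.3853854  -1.97676455]
119 [249.78991597 113.07563025] [245 107] [255 119]
[[542.01111859 213.0840358   32.        ]]
```

View pics/w4c.png

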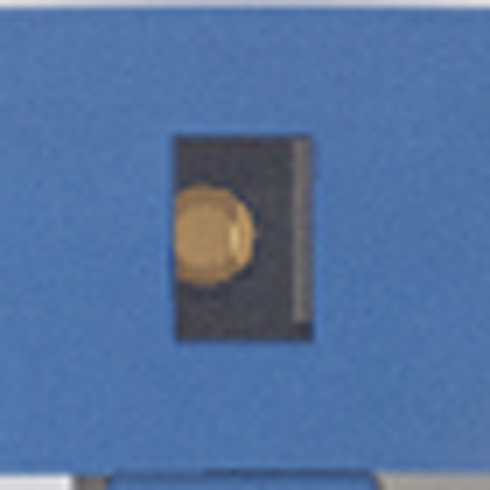

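The crop shows the pin centre at crop (205,235) against the slot centre (243,238), about 2.9 mm to the left. So I shift -2.9 mm along tool y, then lower gently.

apply_moves --rows '[0,-0.0048,0,0,0,0,0,-0.0048,0,0,0,0,0,-0.0048,0,0,0,0,0,-0.0048,0.005,0,0,0,0,-0.0048,0.01,0,0,0,0,-0.0048,0.013,0,0,0,0,-0.0048,0.016,0,0,0,0,-0.0048,0.018,0,0,0,0,-0.0048,0.02,0,0,0,0,-0.0048,0.02,0,0,0,0,-0.0048,0.02,0,0,0]'

```text
t: 7.65
tool_pos: [0.5406, 0.1443, 0.114]
tool_rot: [2.221, 2.221, 0.002]
contact_force: [3.3, 1.0, -1.6]
opening: 0.0133
grip_force: 59.5
```

Run:
```python
from h import *
o=ctrl.get_obs()
im,d=ctrl.get_image("wrist"); cv2.imwrite("pics/w5.png",im)
print(o["t"],o["tool_pos"],o["contact_force"],o["wrist_torque"]); 
cv2.imwrite("pics/w5c.png",cv2.resize(im[80:150,220:290],None,fx=5,fy=5,interpolation=cv2.INTER_CUBIC))
```

```text
7.65 [0.54061895 0.14432898 0.11397146] [ 3.34803548  1.00005215 -1.62284053] [ 0.0708799  -0.55274756  0.18263639]
```

View pics/w5c.png

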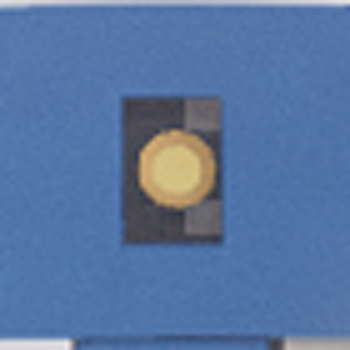

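The pin stands in the slot (crop centre (177,170), a little right of the slot's middle) with no upward force, so both pins are in. I shift +0.6 mm in x and lower.

apply_moves --rows '[0,0.001,0,0,0,0,0,0.001,0.003,0,0,0,0,0.001,0.006,0,0,0,0,0.001,0.009,0,0,0,0,0.001,0.012,0,0,0,0,0.001,0.014,0,0,0,0,0.001,0.014,0,0,0,0,0.001,0.014,0,0,0]'

```text
t: 8.5
tool_pos: [0.5408, 0.1443, 0.1053]
tool_rot: [2.222, 2.221, 0.0]
contact_force: [3.0, 0.2, -1.7]
opening: 0.013
grip_force: 59.6
```

apply_moves --rows '[0,0.001,0.001,0,0,0,0,0.001,0.0015,0,0,0,0,0.001,0.002,0,0,0,0,0.001,0.002,0,0,0]'

```text
t: 8.9
tool_pos: [0.5411, 0.1443, 0.1041]
tool_rot: [-2.221, -2.221, 0.001]
contact_force: [0.2, 0.6, 0.4]
opening: 0.0133
grip_force: 59.9
```

Contact is beginning (the frame's weight is coming off). Open slowly, then retreat.

apply_moves --rows '[0,0,0.0005,0,0,0,0,0,0.0005,0,0,0,0,0,0.0005,0,0,0,0,0,0.0005,0,0,0,0,0,0.0005,0,0,0]'

```text
t: 9.4
tool_pos: [0.5411, 0.1443, 0.1041]
tool_rot: [-2.221, -2.221, 0.001]
contact_force: [-4.2, -0.9, 5.3]
opening: 0.013
grip_force: 60.6
```

apply_moves --rows '[0,0,0,0,0,0,0,0,0,0,0,0,0,0,0,0,0,0,0,0,0,0,0,0,0,0,0,0,0,0,0,0,0,0,0,0,0,0,0,0,0,0,0,0,0,0,0,0]' --grip 0.5

```text
t: 10.2
tool_pos: [0.5414, 0.1443, 0.1038]
tool_rot: [2.222, 2.221, 0.0]
contact_force: [-0.1, -0.2, 0.8]
opening: 0.0425
grip_force: 0.0
```

apply_moves --rows '[0,0,-0.02,0,0,0,0,0,-0.05,0,0,0,0,0,-0.1,0,0,0,0,0,-0.16,0,0,0,0,0,-0.2,0,0,0,0,0,-0.25,0,0,0,0,0,-0.25,0,0,0,0,0,-0.25,0,0,0]'

```text
t: 11.0
tool_pos: [0.5418, 0.1444, 0.2554]
tool_rot: [2.221, 2.22, 0.003]
contact_force: [-0.3, -0.1, -0.4]
opening: 0.0429
grip_force: 0.0
```

Run:
```python
from h import *
o=ctrl.get_obs()
im,d=ctrl.get_image("wrist"); cv2.imwrite("pics/w6.png",im)
print(o["t"],o["tool_pos"],o["contact_force"])
m=ctrl.camera_model("wrist"); K,T=m["mtx"],m["tool_from_camera"]; R=Ro.from_rotvec(o["tool_rot"]).as_matrix()
H,S,V=cv2.split(cv2.cvtColor(im,cv2.COLOR_BGR2HSV)); blue=(H>95)&(H<125)&(S>120)&(V>60)&(d>0)
blue=cv2.erode(blue.astype(np.uint8),np.ones((5,5)))
q=np.argwhere(blue)[:,::-1]; p=(q-K[:2,2])/K[0,0]; th=np.linalg.norm(p,axis=1)
r=np.c_[p*(np.tan(th)/th)[:,None],np.ones(len(p))]*d[q[:,1],q[:,0]][:,None]
X=(r@T[:3,:3].T+T[:3,3])@R.T+o["tool_pos"]
X=X[(abs(X[:,2]-.024)<.012)]
A=np.c_[X[:,:2]-X[:,:2].mean(0),np.ones(len(X))]; print(len(X),"slopes,top z",np.linalg.lstsq(A,X[:,2],rcond=None)[0])
```

```text
11.0 [0.54175307 0.14436851 0.25539576] [-0.26909973 -0.08129375 -0.38650718]
1763 slopes,top z [ 0.00042275 -0.00059431  0.02526751]
```

View pics/w6.png

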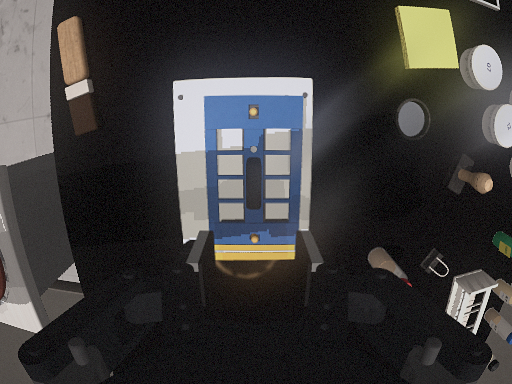

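Both pins stand up through the holes, at (253,111) and (255,239). The frame is level (slopes under 0.001), its top is about 25 mm up against 24 expected, and the yellow end is at the yellow edge.

```bash
python3 -c "
from station import ctrl
print(ctrl.finish_job())"
```

```text
the job is handed in; nothing more can be done
None
```

The blue frame hangs on both brass pins, level and home on the slide with its yellow end at the board's yellow edge; the gripper let go and backed off, and I handed the job in at about 11 s (no verdict was shown).

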